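Turn a solder paste jar's code to the reader and switch the reader on

ROBOT

A 7-joint arm with a two-finger parallel gripper is mounted at the origin on the work surface. World frame = base frame: x ahead of the robot, y to its left, z up, the work surface at z = 0. Lengths are in m, angles in rad, forces in N, time in s.
With the tool pointing down it reaches from about 0.4 to 0.85 m from the base axis. Payload 4.4 kg.
Tool frame: the origin (TCP) lies at the very end of the fingers, on their centre line; the grasp point (between the pads) lies 19 mm behind it (r.tcp_to_grasp is the distance from the TCP to the grasp point, in m); z points along the fingers, y is the direction in which the jaws open and shut (so a half turn about z gives the same grasp; the last joint's range is limited). The gripper opens to 94 mm and grips with 3 to 60 N. Pads are 16 mm wide; open, the fingers measure 119 mm over their backs; the gripper's body (75 mm by 177 mm) begins 78 mm behind the grasp point.
Start: joints at [1.232, 0.628, 0.038, 1.517, -0.027, 0.996, -0.02], TCP at [0.175, -0.626, 0.205] pointing down, gripper open.
Joint ranges: [-3.06, 3.06], [-0.37, 2.12], [-1.25, 1.32], [0.18, 2.47], [-1.1, 4.24], [0.23, 1.98], [-2.94, 2.94]. Speed limits (rad/s): [2.57, 2.57, 3.14, 3.14, 3.14, 3.14, 3.14].

INTERFACE

Orientations are given as a unit quaternion [x, y, z, w].
In Python, from cell import r gives the robot as it stands. Calls block until the motion is done:
- r.move_to(position, orientation): joint-space move of the TCP to a pose.
- r.servo_line(position, rotation=None, feed=0.15, stop_force=None): straight line of the TCP; rotation=None keeps the orientation; feed is the mean speed in m/s. With stop_force (N) it stops when the force on the tool has changed by that much, and returns True; else False.
- r.move_j(angles): joint-space move.
- r.command_gripper(opening): finger opening in m; the grip force is fixed at half the most; returns when the fingers have stopped.
- r.hold(seconds).
- r.inverse_kinematics(position, orientation): joint angles nearest the present ones, or None.
- r.get_image(name): name is "side" or "top"; returns a dict with "frame" (480x640x3 uint8, red, green, blue), "depth" (480x640 float32, m along the optical axis (not along the pixel's ray), 0 where there is no reading), "intrinsics" (3x3 intrinsics, pixels), "world_from_camera" (4x4, takes a point from camera to world coordinates). Camera axes: x right, y up, looking along -z (the intrinsics and any distortion apply to the point x, -y, -z); pixel columns grow to the right and rows downward; lengths in m; the calibration is good to about 2 mm. A picture is of the moment at which its call begins.
A pose or a line that the arm cannot do raises r.MotionError and nothing moves.
- r.hand_in(): hands the job in, once; it reports no verdict.
Readings, each from a call of its own:
- r.read_clock(): time.
- r.read_q(): joint angles.
- r.read_joint_velocities(): joint speeds.
- r.read_joint_efforts(): joint torques, N m.
- r.read_tool_pos(): TCP position.
- r.read_eef_rot(): TCP orientation.
- r.read_ft_force(): force on the tool from outside, world axes, zero at the start.
- r.read_ft_torque(): the same for the moment, N m.
- r.read_finger_gap(): finger opening in m.
Only numpy, scipy, OpenCV 4.12 (cv2) and the standard library are available. Lean on these libraries where they do the work, as an engineer would, in place of code of your own. Each camera call takes 0.05 s, during which the arm holds its last target.

TASK

Log out the jar of solder paste: turn it round on its turntable until its coded label squarely faces the reader's red window, and leave it standing there. Then flip the station's toggle over to the green dot so that it snaps on. Leave everything else on the bench as it lies.

Things in the scene. Friction and masses are not known exactly. Their poses are not given: they have to be found in the camera images.
- station: Code reading station, fixed. Origin on the turntable's vertical axis at table height. A base bar 120 mm (x) by 430 mm (y), 16 mm thick, carries, along y: the black reader block at +y, the turntable in the middle, and at -y (centre y -155 mm) a grey switch box 100 x 80 mm, top 54 mm above the table, with the toggle. The reader looks along the station's -y.
- reader_window (a point): Middle of the reader's red window, 149 mm from the turntable's axis (station +y), 74 mm above the table, looking at the axis. The reader block behind it is 56 mm wide, its top about 100 mm above the table.
- turntable (a point): Centre of the turntable's top: a bright steel disc of 176 mm diameter, this top 34 mm above the table. It turns without end both ways with a light drag (about 0.7 N at its handle) and stays where it is left. A ring in its middle, 77 mm outer diameter and 6 mm high, centres the jar with 2 mm of play; the jar turns with the disc.
- handle (a point): Middle of the turntable's upright black handle: a round post 13 to 17 mm thick, from 34 to 94 mm above the table (this point is at 74 mm), standing on the disc 74 mm from its axis. Swinging it round carries disc and jar with it.
- jar: Closed jar of solder paste, blue, white screw lid, 67 mm diameter, 80 mm tall, about 0.55 kg, loose in the turntable's ring. Origin: centre of its underside, z up; its +y points out through the middle of the coded label, a white patch with black bars, about 55 mm wide. A red seal strip, 14 mm wide, runs from the label's middle up over the lid's edge to its centre, showing the label's side from above.
- label (a point): Middle of the jar's label, on the jar's side 33 mm from its axis and 31 mm above its underside.
- toggle (a joint): Steel toggle lever on the switch box: 0 = off, leaning 20 degrees to the station's -x (white dot); 0.7 rad = on, leaning 20 degrees to +x (green dot). It pivots about a line along the station's y, at x 0, y -155 mm, 56 mm above the table. A spring snaps it over past its middle (0.35); about 4 N at the tip starts it.
- toggle_tip (a point): Centre of the 11 mm ball at the end of the toggle lever, 33 mm from its pivot (87 mm above the table when at rest).
- bottle1: Bystander, loose on the table: half-litre clear water bottle, white cap, green band, 62 mm diameter, 206 mm tall. Origin at its underside.
- bottle2: Bystander, loose on the table: a second water bottle like bottle1. Origin at its underside.
- orange: Bystander, loose on the table: an orange, 72 mm diameter, 73 mm tall. Origin at its underside.
- spool: Bystander, loose on the table: white flanged spool of solder, 62 mm diameter, 52 mm tall, standing on end. Origin at its underside.
- tin: Bystander, loose on the table: flat tin with a red lid, 71 mm diameter, 34 mm tall. Origin at its underside.
- board: Bystander, loose on the table: green circuit board 50 x 70 mm, 16 mm tall with its parts. Origin at its underside.
- tweezers: Bystander, loose on the table: steel tweezers lying flat, 135 mm long, 5 mm thick. Origin at its underside, near the middle of its length.
- driver: Bystander, loose on the table: screwdriver with a yellow handle, lying, 170 mm long, under 35 mm tall. Origin at its underside, near the middle of its length.
Things that resemble listed ones, but are neither listed nor needed, are in the scene too. Leave any purple look-alike of the jar alone.

How it is judged:
By the outcome, as a careful person would: the job done as asked, in the order asked, and still so for the second after the job is handed in, with the robot touching nothing.
It also fails if it takes over 48 s, if anything falls off the work surface, if the arm or the gripper's body presses on something with over 40 N, if the wrist force passes 120 N, or if a joint passes its speed limit or range.

## Working session

There is one attempt and no reset: what is moved stays moved. The work goes in short steps, each a Python script; the robot and the scene stay as the last script left them, time stands still between calls to the robot, and variables do not carry over. Pictures are saved under pics/ and viewed, and the job is handed in when it is done.

```bash
ls; mkdir -p pics; python3 - <<'E'
from cell import r
import cv2,numpy as np
print(r.read_clock())
for n in("side","top"):
    d=r.get_image(n); cv2.imwrite(f"pics/{n}0.png",d["frame"][:,:,::-1]); np.savez(f"pics/{n}0.npz",**d)
    print(n,d["intrinsics"].tolist(),np.round(d["world_from_camera"],4).tolist(),[k for k in d])
print(r.read_clock(),r.read_eef_rot(),r.tcp_to_grasp)
E
```

```text
pics
0.0
side [[545.834472900709, 0.0, 319.4419338102946], [0.0, 545.834472900709, 233.6743952151511], [0.0, 0.0, 1.0]] [[-0.9582, 0.1508, -0.2431, 0.2437], [-0.286, -0.4965, 0.8196, 1.1198], [0.0029, 0.8549, 0.5188, 0.8043], [0.0, 0.0, 0.0, 1.0]] ['frame', 'depth', 'intrinsics', 'world_from_camera']
top [[506.9887759878634, 0.0, 312.25954051332195], [0.0, 506.9887759878634, 236.89683569883383], [0.0, 0.0, 1.0]] [[0.0278, 0.9981, -0.0548, 0.513], [-0.9996, 0.0274, -0.0073, -0.021], [-0.0058, 0.055, 0.9985, 1.2996], [0.0, 0.0, 0.0, 1.0]] ['frame', 'depth', 'intrinsics', 'world_from_camera']
0.1 [ 9.90710337e-01  1.35986411e-01 -1.22516300e-04 -8.42637017e-04] 0.0188
```

View pics/side0.png

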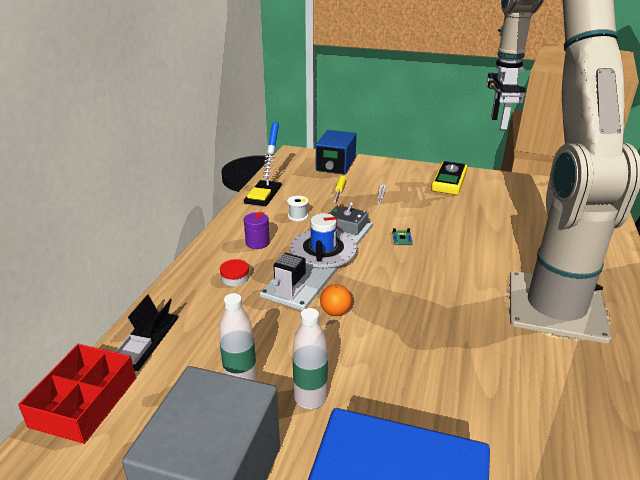

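View pics/top0.png

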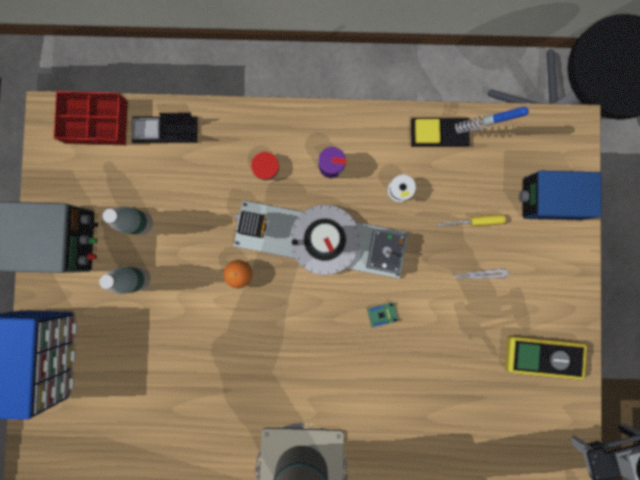

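```bash
python3 - <<'E'
import cv2,numpy as np
t=cv2.imread("pics/top0.png");s=cv2.imread("pics/side0.png")
a=cv2.resize(t[180:300,220:420],None,fx=4,fy=4,interpolation=cv2.INTER_CUBIC)
b=cv2.resize(s[190:320,230:390],None,fx=4.5,fy=4.5,interpolation=cv2.INTER_CUBIC)
cv2.imwrite("pics/tz0.png",a);cv2.imwrite("pics/sz0.png",b)
E
```

```text
(no output)
```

View pics/tz0.png

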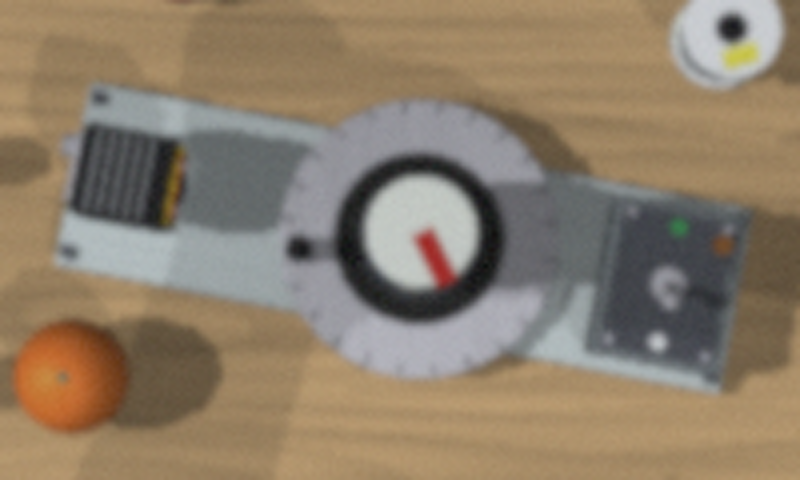

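View pics/sz0.png

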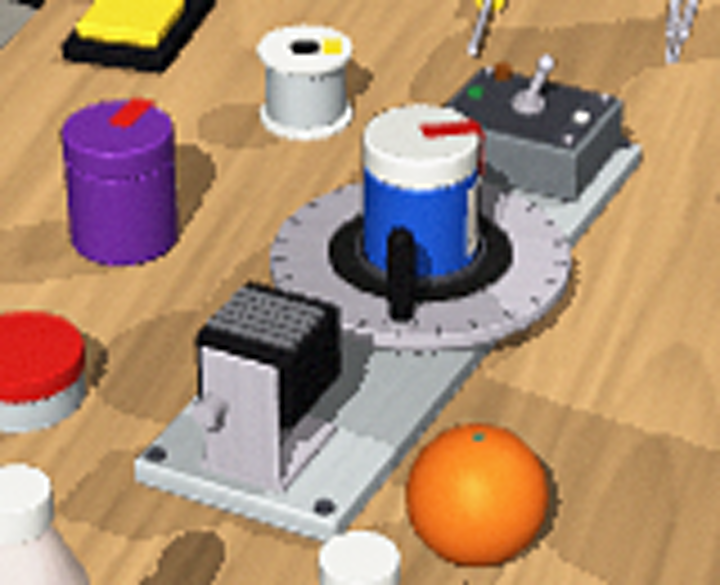

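```bash
cat > h.py <<'E'
import numpy as np,cv2
def ray(d,px):
    K=d["intrinsics"];M=d["world_from_camera"]
    v=np.array([(px[0]-K[0,2])/K[0,0],-(px[1]-K[1,2])/K[1,1],-1.0])
    return M[:3,3],M[:3,:3]@v
def onz(d,px,z):
    o,v=ray(d,px); return o+v*(z-o[2])/v[2]
def redstrip(d,box):
    f=d["frame"].astype(int);x0,y0,x1,y1=box
    m=np.zeros(f.shape[:2],np.uint8)
    R,G,B=f[...,0],f[...,1],f[...,2]
    m[y0:y1,x0:x1]=((R>110)&(R-G>60)&(R-B>50))[y0:y1,x0:x1]
    return m
def white(d,box,thr=150):
    f=d["frame"].astype(int);x0,y0,x1,y1=box
    m=np.zeros(f.shape[:2],np.uint8)
    m[y0:y1,x0:x1]=((f.min(2)>thr)&(f.max(2)-f.min(2)<35))[y0:y1,x0:x1]
    return m
E
python3 - <<'E'
from h import *
d=dict(np.load("pics/top0.npz")); s=dict(np.load("pics/side0.npz"))
c=lambda x,y:(220+(x+.5)/4-.5,180+(y+.5)/4-.5)
P=[onz(d,c(*p),0.016) for p in((93,87),(57,265),(750,208),(720,392))]
print(np.round(P,4)); 
print("len",np.linalg.norm(P[0]-P[2]),np.linalg.norm(P[1]-P[3]),np.linalg.norm(P[0]-P[1]),np.linalg.norm(P[2]-P[3]))
for a,b in((2,0),(3,1)):
    u=P[a]-P[b]; u=-u; print("ydir ang",np.degrees(np.arctan2(u[1],u[0])))
for a,b in((1,0),(3,2)):
    u=P[b]-P[a]; print("xdir ang",np.degrees(np.arctan2(u[1],u[0])))
print("centre",np.mean(P,0))
print("disc",onz(d,c(418,239),.034), "rad px",139/4)
g,w=onz(d,c(679,228),.054),onz(d,c(657,342),.054);u=g-w;print("dots",g,w,np.degrees(np.arctan2(u[1],u[0])))
print("handle top",onz(d,c(298,248),.094))
print("lid",onz(d,c(421,233),.114))
# ellipse fits
m=white(d,(300,215,345,260)); 
print("depth lid",1.2996-d["depth"][238,322], "depth disc",d["depth"][265,325])
r_=redstrip(d,(310,225,345,258)); ys,xs=np.nonzero(r_); print("red n",len(xs),xs.mean(),ys.mean())
pts=np.array([onz(d,(x,y),.114) for x,y in zip(xs,ys)])
print("red centroid",pts.mean(0)); 
l=cv2.fitLine(pts[:,:2].astype(np.float32),cv2.DIST_L2,0,.01,.01).ravel();print("line",l,np.degrees(np.arctan2(l[1],l[0])))
r2=redstrip(s,(315,205,345,225)); ys,xs=np.nonzero(r2);pts=np.array([onz(s,(x,y),.114) for x,y in zip(xs,ys)])
k=ys<=220
print("side red",len(xs),xs.min(),xs.max(),ys.min(),ys.max()); print(np.round(pts.mean(0),4))
l=cv2.fitLine(pts[:,:2].astype(np.float32),cv2.DIST_L2,0,.01,.01).ravel();print("line",l,np.degrees(np.arctan2(l[1],l[0])))
E
```

```text
[[ 0.6692  0.1676  0.016 ]
 [ 0.5552  0.1864  0.016 ]
 [ 0.6034 -0.2516  0.016 ]
 [ 0.4866 -0.2348  0.016 ]]
len 0.4243184901320104 0.4267039613420506 0.11553505031705018 0.1179734053180058
ydir ang 81.08327533583255
ydir ang 80.75655265567846
xdir ang -9.378246339789161
xdir ang -8.213509673556734
centre [ 0.57858635 -0.0330982   0.016     ]
disc [ 0.5770405  -0.04158651  0.034     ] rad px 34.75
dots [ 0.58720315 -0.20142557  0.054     ] [ 0.51687837 -0.18931952  0.054     ] -9.767445116742937
handle top [0.56667999 0.03063917 0.094     ]
lid [ 0.57655601 -0.04194852  0.114     ]
depth lid 0.11429191 depth disc 1.2625695
red n 61 328.4590163934426 244.39344262295083
red centroid [ 0.56152151 -0.05073186  0.114     ]
line [ 0.8851331   0.4653379   0.56152153 -0.05073186] 27.732094
side red 46 323 342 205 220
[ 0.5622 -0.0584  0.114 ]
line [ 0.19377239  0.9810465   0.56224823 -0.05840005] 78.82697
```

```bash
cat >> h.py <<'E'
from scipy.spatial.transform import Rotation as Ro
C=np.array([0.5768,-0.0417]); YD=81.0
def quat(psi):  # tool down, tool y axis at world angle psi (deg)
    p=np.radians(psi); y=np.array([np.cos(p),np.sin(p),0]); z=np.array([0,0,-1.]); x=np.cross(y,z)
    return Ro.from_matrix(np.column_stack([x,y,z])).as_quat()
def hp(th,z,rad=.074):
    t=np.radians(th); return [C[0]+rad*np.cos(t),C[1]+rad*np.sin(t),z]
E
python3 - <<'E'
from h import *
from cell import r
for off in(90,-90):
  for th in(98,60,30,0,-30):
    q=r.inverse_kinematics(hp(th,.056),quat(th+off)); print(off,th,None if q is None else np.round(q,2))
E
```

```text
90 98 [-0.4   0.77  0.48  1.88 -0.58  0.63 -2.56]
90 60 [ 0.49  1.02 -1.06  1.72  1.02  1.06  1.68]
90 30 [ 0.52  1.04 -1.06  1.65  1.01  1.1   1.25]
90 0 [ 0.4   0.9  -0.67  1.62  0.69  0.88  1.02]
90 -30 [ 0.39  0.86 -0.54  1.64  0.57  0.81  0.65]
-90 98 [ 0.08  0.73 -0.28  1.87  0.34  0.59 -0.28]
-90 60 [ 0.    0.77 -0.14  1.74  0.16  0.65 -0.75]
-90 30 [-0.03  0.79 -0.02  1.66  0.02  0.68 -1.1 ]
-90 0 [-0.04  0.81  0.11  1.63 -0.12  0.71 -1.45]
-90 -30 [-0.07  0.82  0.25  1.65 -0.28  0.71 -1.77]
```

```bash
python3 - <<'E'
from h import *
from cell import r
th=98.1
r.move_to(hp(th,.20),quat(th-90))
r.command_gripper(.045)
print(r.read_clock(),r.read_tool_pos(),r.read_finger_gap())
print(r.servo_line(hp(th,.058),feed=.12,stop_force=6))
print(r.read_clock(),r.read_tool_pos(),r.read_ft_force(),np.round(r.read_q(),2))
d=r.get_image("side"); cv2.imwrite("pics/s1.png",cv2.resize(d["frame"][150:320,220:400,::-1],None,fx=3.5,fy=3.5))
E
```

```text
3.6917 [0.56635525 0.03158239 0.19998077] 0.04480659700641487
False
5.025 [0.56694823 0.03164876 0.05866546] [-0.63723393  0.73609092  0.01853836] [ 0.11  0.73 -0.34  1.87  0.4   0.61 -0.34]
```

View pics/s1.png

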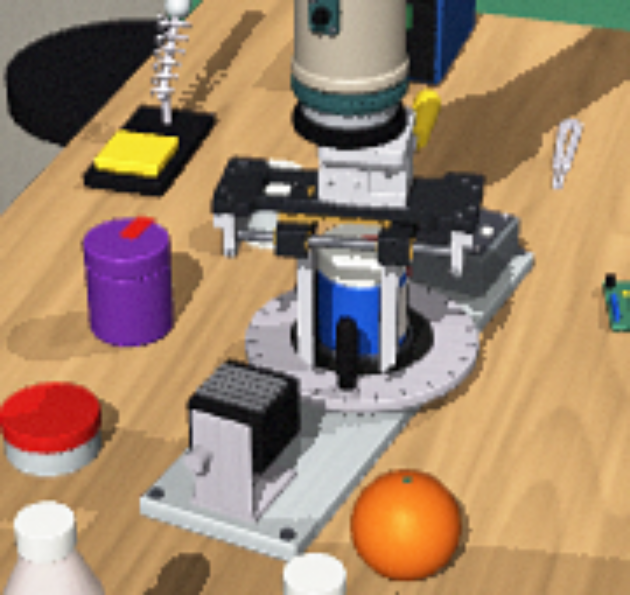

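```bash
python3 - <<'E'
from h import *
from cell import r
r.command_gripper(.019); print(r.read_finger_gap(),r.read_ft_force())
fm=0
for th in np.linspace(98.1,98.1-128,15)[1:]:
    r.servo_line(hp(th,.058),quat(th-90),feed=.06); fm=max(fm,np.linalg.norm(r.read_ft_force()))
r.hold(.3)
p=r.read_tool_pos();print(r.read_clock(),p,hp(th,.058),fm,r.read_ft_force())
d=r.get_image("side"); cv2.imwrite("pics/s2.png",cv2.resize(d["frame"][150:320,220:400,::-1],None,fx=3.5,fy=3.5))
r.command_gripper(.045)
r.servo_line([p[0],p[1],.2],feed=.15)
print(r.read_clock())
d=r.get_image("side"); np.savez("pics/side3.npz",**d);cv2.imwrite("pics/s3.png",cv2.resize(d["frame"][150:320,220:400,::-1],None,fx=3.5,fy=3.5,interpolation=cv2.INTER_CUBIC))
E
```

```text
0.01907206636540911 [0.8169272  0.98954867 0.85396885]
10.875 [ 0.64108023 -0.078154    0.05797309] [np.float64(0.6409503594212346), np.float64(-0.07858809274178344), 0.058] 1.70754810004888 [ 0.15978784  0.0824002  -0.12811415]
12.625
```

View pics/s3.png

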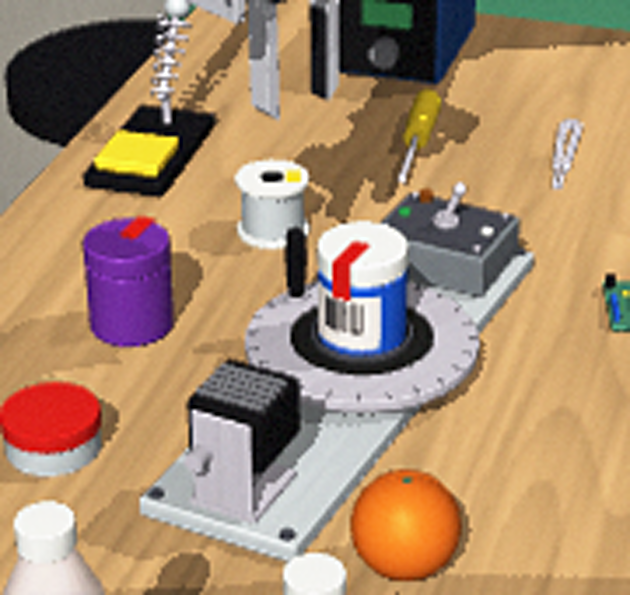

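```bash
python3 - <<'E'
from h import *
from cell import r
X=np.array([np.cos(np.radians(-9)),np.sin(np.radians(-9))]);Y=np.array([-X[1],X[0]])
T=C-.155*Y
a=T-.075*X
r.move_to([a[0],a[1]-.06,.2],quat(-9)); r.command_gripper(0)
print(r.read_clock(),r.read_finger_gap(),np.round(r.read_q(),2))
for n in("side","top"):
    d=r.get_image(n);np.savez(f"pics/{n}4.npz",**d)
    f=d["frame"]; f=f[180:300,220:420] if n=="top" else f[190:320,230:390]
    cv2.imwrite(f"pics/{n}4z.png",cv2.resize(f[:,:,::-1],None,fx=4,fy=4,interpolation=cv2.INTER_CUBIC))
E
```

```text
15.1833 0.000872903717189818 [ 0.57  0.48 -0.23  1.84  0.14  0.84  0.12]
```

View pics/top4z.png

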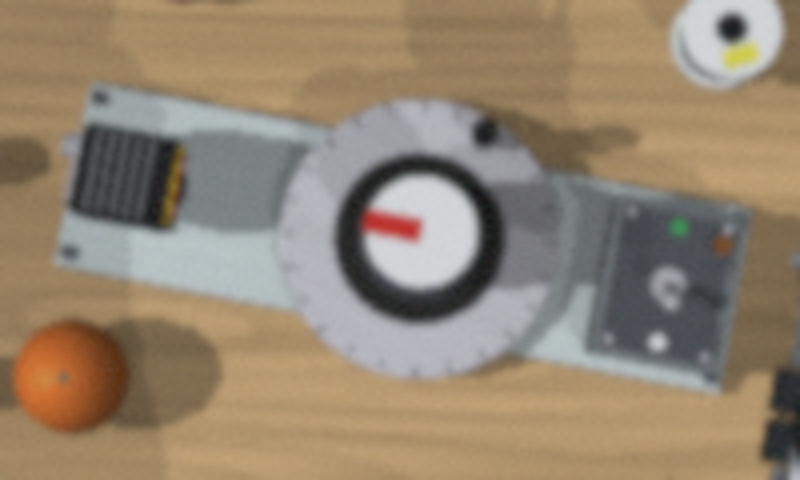

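View pics/side4z.png

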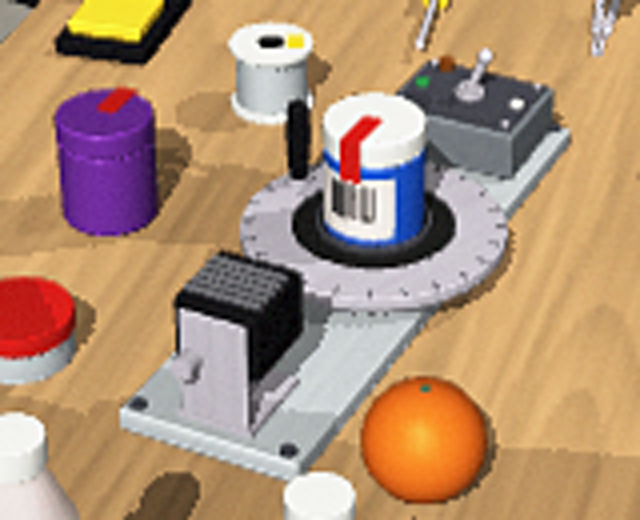

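```bash
python3 - <<'E'
from h import *
d=dict(np.load("pics/top4.npz"));s=dict(np.load("pics/side4.npz"))
def ang(u):return np.degrees(np.arctan2(u[1],u[0]))
def sub(d,box,k=6):
    x0,y0,x1,y1=box
    f=cv2.resize(d["frame"][y0:y1,x0:x1],None,fx=k,fy=k,interpolation=cv2.INTER_CUBIC).astype(int)
    m=((f[...,0]>110)&(f[...,0]-f[...,1]>60)&(f[...,0]-f[...,2]>50)).astype(np.uint8)
    c=max(cv2.findContours(m,cv2.RETR_EXTERNAL,cv2.CHAIN_APPROX_NONE)[0],key=cv2.contourArea)
    mm=np.zeros_like(m);cv2.drawContours(mm,[c],-1,1,-1)
    ys,xs=np.nonzero(mm);return np.c_[x0+(xs+.5)/k-.5,y0+(ys+.5)/k-.5],c
p,_=sub(d,(305,225,340,255)); w=np.array([onz(d,q,.114)[:2] for q in p])
l=cv2.fitLine(w.astype(np.float32),cv2.DIST_L2,0,.01,.01).ravel()
rc=cv2.minAreaRect(w.astype(np.float32)*1000)
print("top strip line",ang(l[:2]),"centroid",w.mean(0),"rect",rc)
# lid circle
k=6;x0,y0,x1,y1=300,218,345,262
f=cv2.resize(d["frame"][y0:y1,x0:x1],None,fx=k,fy=k,interpolation=cv2.INTER_CUBIC).astype(int)
m=(f[...,0]>130).astype(np.uint8)
lab=cv2.connectedComponents(m)[1]; cc=lab[(238-y0)*k,(327-x0)*k]
c=max(cv2.findContours((lab==cc).astype(np.uint8),cv2.RETR_EXTERNAL,cv2.CHAIN_APPROX_NONE)[0],key=cv2.contourArea)
e=cv2.fitEllipse(cv2.convexHull(c)); print("lid px",e, onz(d,(x0+(e[0][0]+.5)/k-.5,y0+(e[0][1]+.5)/k-.5),.114))
lc=onz(d,(x0+(e[0][0]+.5)/k-.5,y0+(e[0][1]+.5)/k-.5),.114)[:2]
print("centre->centroid ang",ang(w.mean(0)-lc))
# base long edges: contour lines via canny/Hough
g=cv2.cvtColor(d["frame"],cv2.COLOR_RGB2GRAY)
L=cv2.createLineSegmentDetector().detect(cv2.resize(g[195:285,225:415],None,fx=4,fy=4,interpolation=cv2.INTER_CUBIC))[0][:,0]
for q in L:
    if np.hypot(q[0]-q[2],q[1]-q[3])>80:
        a,b=[onz(d,(225+(x+.5)/4-.5,195+(y+.5)/4-.5),.016) for x,y in(q[:2],q[2:])]
        print(np.round(a[:2],3),np.round(b[:2],3),ang((b-a))%180)
# handle
print("handle",)
hc=onz(d,(220+485.5/4-.4,180+131.5/4-.4),.094)[:2];print(hc,np.linalg.norm(hc-C),ang(hc-C))
E
```

```text
top strip line 80.28901 centroid [ 0.58082637 -0.02427816] rect ((580.8480224609375, -24.20046615600586), (34.523868560791016, 12.457612991333008), 79.92400360107422)
lid px ((150.93348693847656, 119.80220031738281), (171.7884063720703, 172.7578887939453), 102.23551940917969) [ 0.57730825 -0.04160992  0.114     ]
centre->centroid ang 78.52559010523721
handle
[ 0.63938281 -0.07911324] 0.07291336588452753 -30.87181484110297
```

```bash
python3 - <<'E'
from h import *
d=dict(np.load("pics/top0.npz"))
def ang(u):return np.degrees(np.arctan2(u[1],u[0]))
g=d["frame"].astype(float); bl=g[...,2]-g[...,0]  # blue minus red: wood strongly negative
bl=cv2.GaussianBlur(bl,(3,3),0)
def edge(p0,p1,half=6):
    p0,p1=np.array(p0,float),np.array(p1,float);t=(p1-p0)/np.linalg.norm(p1-p0);n=np.array([-t[1],t[0]])
    out=[]
    for a in np.linspace(.03,.97,60):
        c=p0+a*(p1-p0); s=np.arange(-half,half+.01,.25); q=c+s[:,None]*n
        v=cv2.remap(bl.astype(np.float32),q[:,0].astype(np.float32)[None],q[:,1].astype(np.float32)[None],cv2.INTER_LINEAR)[0]
        i=np.abs(np.gradient(v)); 
        k=i.argmax(); out.append(c+s[k]*n)
    w=np.array([onz(d,q,.016)[:2] for q in out],np.float32)
    l=cv2.fitLine(w,cv2.DIST_HUBER,0,.001,.001).ravel()
    res=np.abs((w-l[2:])@np.array([-l[1],l[0]]));return ang(l[:2]),np.median(res),l[2:]
c=lambda x,y:(220+(x+.5)/4-.5,180+(y+.5)/4-.5)
print("far edge L",edge(c(100,88),c(325,129)))
print("near edge L",edge(c(62,266),c(290,308)))
print("far edge R",edge(c(560,174),c(745,207)))
print("near R",edge(c(525,356),c(715,391)))
print("left end",edge(c(92,92),c(60,260)))
print("right end",edge(c(748,214),c(722,386)))
E
```

```text
far edge L (np.float32(80.5555), np.float32(0.00038057938), array([0.6599066 , 0.08504468], dtype=float32))
near edge L (np.float32(80.80772), np.float32(0.00048331407), array([0.5387603 , 0.09272667], dtype=float32))
far edge R (np.float32(80.17434), np.float32(0.00054442516), array([ 0.6144025 , -0.18991873], dtype=float32))
near R (np.float32(80.57334), np.float32(0.00039645674), array([ 0.49513978, -0.1712945 ], dtype=float32))
left end (np.float32(-9.331713), np.float32(0.0012773764), array([0.59269327, 0.18443485], dtype=float32))
right end (np.float32(-8.578441), np.float32(0.0005847225), array([ 0.5414584 , -0.24379575], dtype=float32))
```

```bash
python3 - <<'E'
from h import *
s=dict(np.load("pics/side4.npz"))
k=6;x0,y0,x1,y1=305,210,335,240
f=cv2.resize(s["frame"][y0:y1,x0:x1],None,fx=k,fy=k,interpolation=cv2.INTER_CUBIC).astype(int)
m=((f[...,0]>110)&(f[...,0]-f[...,1]>60)&(f[...,0]-f[...,2]>50))
ys,xs=np.nonzero(m);w=np.array([onz(s,(x0+(a+.5)/k-.5,y0+(b+.5)/k-.5),.114)[:2] for a,b in zip(xs,ys)])
for R in(.026,.029,.031):
    q=w[np.hypot(*(w-[.577,-.0417]).T)<R]
    l=cv2.fitLine(q.astype(np.float32),cv2.DIST_L2,0,.01,.01).ravel();rc=cv2.minAreaRect((q*1000).astype(np.float32))
    # edge-mean: mid of lateral extents at bins along
    print(R,len(q),np.degrees(np.arctan2(l[1],l[0])),rc,q.mean(0),np.degrees(np.arctan2(*(q.mean(0)-[.577,-.0417])[::-1])))
    u=np.array([np.cos(np.radians(80.5)),np.sin(np.radians(80.5))]);n=np.array([-u[1],u[0]])
    a=(q-[.577,-.0417])@u;b=(q-[.577,-.0417])@n
    bins=np.arange(.004,.024,.002);mid=[(b[(a>=t)&(a<t+.002)].min()+b[(a>=t)&(a<t+.002)].max())/2 for t in bins]
    print("slope deg rel 80.5:",np.degrees(np.arctan(np.polyfit(bins,mid,1)[0])),np.round(np.array(mid)*1000,1))
E
```

```text
0.026 1098 81.92331 ((581.1075439453125, -30.50052261352539), (28.43604850769043, 14.382401466369629), 80.27440643310547) [ 0.58121017 -0.03000327] 70.2039703882391
slope deg rel 80.5: -0.454153397104259 [-2.2 -2.2 -2.2 -2.2 -2.2 -2.3 -2.3 -2.3 -2.3 -2.3]
0.029 1224 81.32286 ((581.3594360351562, -29.03080940246582), (31.418338775634766, 14.382401466369629), 80.27440643310547) [ 0.58148542 -0.02850225] 71.22903076274403
slope deg rel 80.5: -0.454153397104259 [-2.2 -2.2 -2.2 -2.2 -2.2 -2.3 -2.3 -2.3 -2.3 -2.3]
0.031 1308 80.937294 ((581.531494140625, -28.026811599731445), (33.45561218261719, 14.382401466369629), 80.27440643310547) [ 0.5816762  -0.02750501] 71.76677994636867
slope deg rel 80.5: -0.454153397104259 [-2.2 -2.2 -2.2 -2.2 -2.2 -2.3 -2.3 -2.3 -2.3 -2.3]
```

```bash
python3 - <<'E'
from h import *
from cell import r
s=dict(np.load("pics/side4.npz"));d=dict(np.load("pics/top4.npz"))
A=np.radians(-9.4);X=np.array([np.cos(A),np.sin(A)]);Y=np.array([-X[1],X[0]]);T=C-.155*Y
t=onz(s,(230+484/4,190+57/4),.087);print("side tip",t,"stn",(t[:2]-C)@X,(t[:2]-C)@Y)
t=onz(d,(220+673/4,180+291/4),.087);print("top tip",t,"stn",(t[:2]-C)@X,(t[:2]-C)@Y)
q=quat(-9.4)
P=lambda x,z:[*(T+x*X),z]
r.move_to(P(-.06,.16),q)
r.servo_line(P(-.06,.078),feed=.12,stop_force=6)
print(r.read_clock(),r.read_tool_pos(),r.read_ft_force())
st=r.servo_line(P(-.022,.078),feed=.04,stop_force=15)
print(st,r.read_tool_pos(),r.read_ft_force(),r.read_clock())
for n in("side","top"):
    i=r.get_image(n);f=i["frame"];f=f[215:300,340:440] if n=="top" else f[150:260,310:420]
    cv2.imwrite(f"pics/{n}5z.png",cv2.resize(f[:,:,::-1],None,fx=5,fy=5,interpolation=cv2.INTER_CUBIC))
E
```

```text
side tip [ 0.54089077 -0.18983725  0.087     ] stn -0.011232386556882478 -0.15201299823989253
top tip [ 0.54658251 -0.19471076  0.087     ] stn -0.004821102106724413 -0.15589146096462272
16.5083 [ 0.49283028 -0.18539292  0.07863746] [-0.38848709 -0.16900213  0.33409521]
False [ 0.52645463 -0.19053121  0.07773271] [-5.94173645  1.53422168  6.37403307] 17.6083
```

View pics/side5z.png

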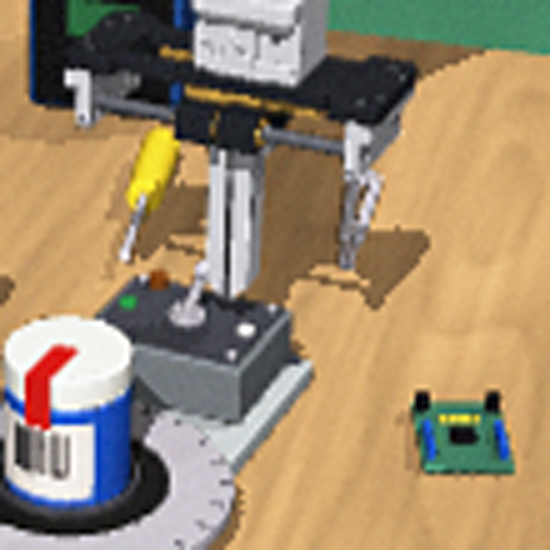

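View pics/top5z.png

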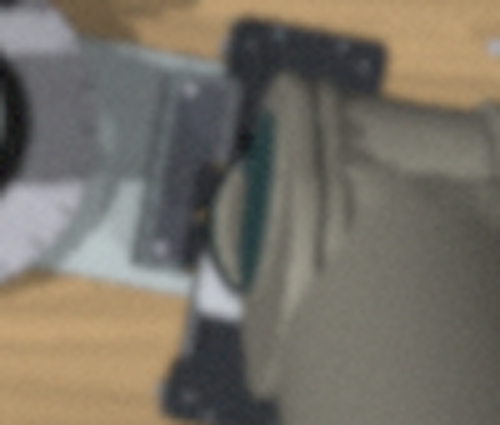

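```bash
python3 - <<'E'
from h import *
from cell import r
A=np.radians(-9.4);X=np.array([np.cos(A),np.sin(A)]);Y=np.array([-X[1],X[0]]);T=C-.155*Y
P=lambda x,z:[*(T+x*X),z]
for x in(-.018,-.014,-.011,-.008):
    st=r.servo_line(P(x,.078),feed=.04,stop_force=20)
    p=r.read_tool_pos();print(x,st,"stn x",(p[:2]-T)@X,p[2],np.round(r.read_ft_force(),1),r.read_clock())
i=r.get_image("side");f=i["frame"][150:260,310:420]
cv2.imwrite("pics/side6z.png",cv2.resize(f[:,:,::-1],None,fx=5,fy=5,interpolation=cv2.INTER_CUBIC))
E
```

```text
-0.018 False stn x -0.01851153386416967 0.07785844066171571 [-1.9 -0.6  1.7] 17.9583
-0.014 False stn x -0.012653954860585397 0.07805105118479125 [-0.1  0.4  0.4] 18.2083
-0.011 False stn x -0.010451066801927355 0.0780112673808754 [0.1 0.4 0.5] 18.4583
-0.008 False stn x -0.007713481399625778 0.07801281966225593 [-0.6  0.2 -0.9] 18.7083
```

View pics/side6z.png

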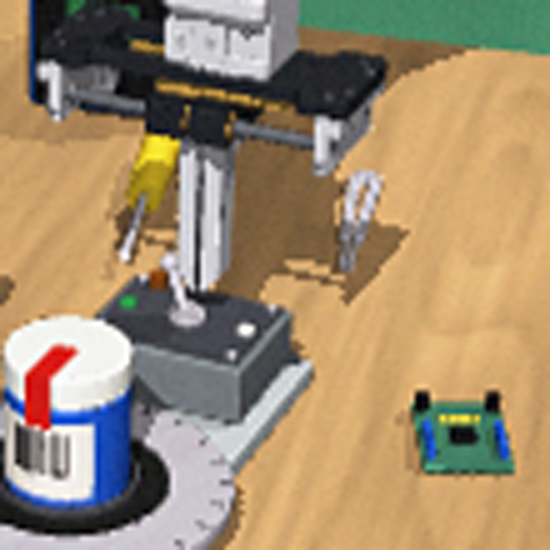

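Toggle snapped over (ball now at about (168,262) in the crop, leaning toward the green dot). I'll back off, lift and verify.

```bash
python3 - <<'E'
from h import *
from cell import r
A=np.radians(-9.4);X=np.array([np.cos(A),np.sin(A)]);Y=np.array([-X[1],X[0]]);T=C-.155*Y
r.servo_line([*(T-.06*X),.078],feed=.12)
r.servo_line([*(T-.06*X),.2],feed=.15)
r.move_to([*(T-.075*X-np.array([0,.1])),.25],quat(-9.4))
r.hold(.3)
print(r.read_clock())
for n in("side","top"):
    i=r.get_image(n);np.savez(f"pics/{n}7.npz",**i)
    cv2.imwrite(f"pics/{n}7.png",i["frame"][:,:,::-1])
    f=i["frame"]; f=f[180:300,220:420] if n=="top" else f[190:320,230:390]
    cv2.imwrite(f"pics/{n}7z.png",cv2.resize(f[:,:,::-1],None,fx=4,fy=4,interpolation=cv2.INTER_CUBIC))
d=dict(np.load("pics/top7.npz"));s=dict(np.load("pics/side7.npz"))
m=redstrip(d,(305,225,340,255));ys,xs=np.nonzero(m);w=np.array([onz(d,q,.114)[:2] for q in zip(xs,ys)])
l=cv2.fitLine(w.astype(np.float32),cv2.DIST_L2,0,.01,.01).ravel();print("strip",np.degrees(np.arctan2(l[1],l[0])))
E
```

```text
21.125
strip 80.20419
```

View pics/top7z.png

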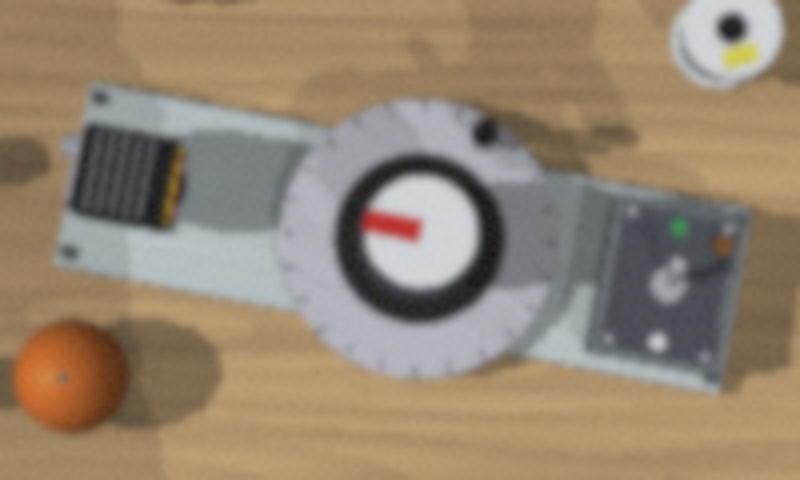

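View pics/side7.png

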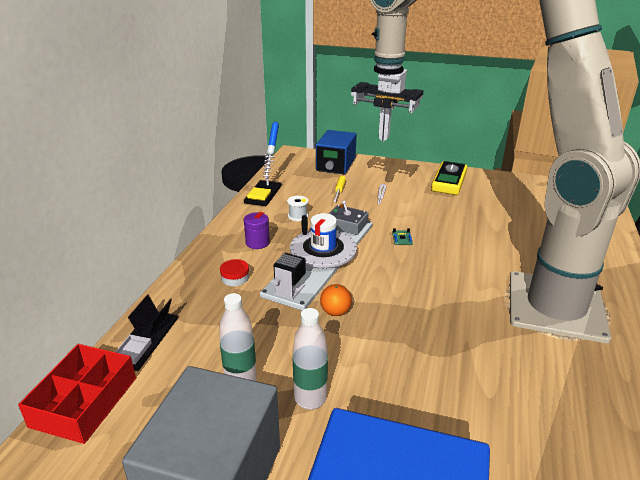

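View pics/side7z.png

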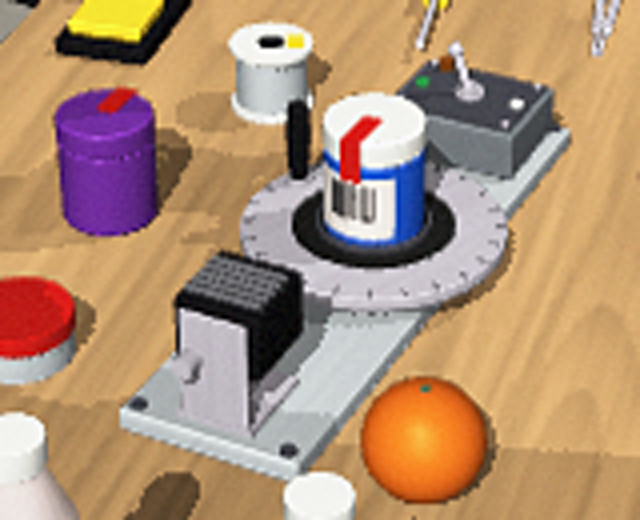

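The strip still points at the reader (top crop (420,231)→(362,221)), the toggle ball at (457,50) in the side crop leans to the green dot, and the bystanders look unmoved. The robot is clear of everything, so I'm handing in.

```bash
python3 -c "
from cell import r
print(r.hand_in(),r.read_clock())"
```

```text
the job is handed in; nothing more can be done
the job is handed in; nothing more can be done
```

The jar's label now faces the reader, the toggle is on at the green dot, and the job is handed in. The last clock reading before hand-in was 21.1 s of the 48 s allowed.

- **Jar:** I loosely caged the turntable handle between the fingers and swung it through 128° clockwise, then let go. In the final picture the red seal strip points along 80.2°. The station's long edges give 80.6° for the reader's direction, so the label is square to within about 1°.
- **Toggle:** After that I pushed the lever over with the closed fingers. The force rose to about 6 N along the push and dropped to almost nothing once it snapped. With the robot clear, both cameras show the lever leaning to the green dot.
- **Rest of the bench:** Nothing else looks moved in the final pictures. I judged this by eye and did not measure it.

**Disagreements:** Taking the strip's direction from the jar centre to the strip's middle gave 78.5° from the top camera and about 71° from the side camera. I set these aside. Millimetre-level errors in the measured points shift those angles by several degrees, and the side view is about 2 mm off sideways. The strip's own edge direction in that same view gave 80.0 to 80.3°.

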